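# Put the washing-up liquid, the sauce and the rice measure back where each belongs

## Task

Three things on this kitchen counter have been put back in each other's places: stand the washing-up liquid in the sink tray beside the brush, the sauce bottle on the serving tray beside the dipping bowl, and the steel rice measure on the kitchen scale, each upright and in the middle of its round mark. Each place has room for only one of them, and the empty chopping board is free to use as a halfway spot. Leave the brush and the dipping bowl where they are, and don't let anything fall over.

Things in the scene. Friction and masses are not known exactly. Their poses are not given: they have to be found in the camera images.
- soap: Washing-up liquid: flat oval white plastic bottle, 84 mm (its x) by 48 mm (its y), paper label; body 92 mm high, stepped shoulders, light grey round flip-top cap 30 mm across from 116 to 148 mm (the top). About 0.3 kg. Grip by the cap. Origin: centre of its underside, z up. Starts on the serving tray; belongs in the sink tray.
- sauce: Sauce bottle: round brown glass, 60 mm across, shoulders from 82 mm up, black ribbed cap 34 mm across from 112 to 142 mm, then a short cone nozzle (20 mm across at its foot) up to 156 mm. About 0.32 kg. Grip by the cap. Origin: centre of its underside, z up. Starts on the kitchen scale; belongs on the serving tray.
- cup: Rice measure: open round steel cup, straight sides, 60 mm across outside, wall 2.5 mm, 85 mm high; flat handle, 16 mm wide and 3 mm thick, 80 mm up, reaching along its +x to 86 mm from the axis. About 0.12 kg. Grip across the outside near the top, fingers closing along its y. Origin: centre of its underside, z up. Starts in the sink tray; belongs on the kitchen scale.
- sink_tray: Sink tray: grey moulded tray, fixed. Origin: at counter height under the centre of the round drainage rings (largest 92 mm across), the place of the washing-up liquid. The tray reaches from -64 to +154 mm along its x and 64 mm to either side in y; floor 6 mm above the origin, low rim 5 mm thick up to 12 mm. The brush stands on the +x half.
- serving_tray: Serving tray: dark wooden tray with a raised rim, fixed. Origin: at counter height under the centre of its round cork inlay (92 mm across), the place of the sauce bottle. The tray reaches from -66 to +156 mm along its x and 66 mm to either side in y; floor 9 mm above the origin, rim 7 mm thick up to 18 mm. The dipping bowl stands on the +x half.
- scale: Kitchen scale: white slab 184 by 140 mm, fixed, with a round steel weighing plate 124 mm across, the place of the rice measure; the small display lies towards its -x. Origin: at counter height under the centre of the weighing plate, whose flat top is 23 mm above the origin.
- board: Empty wooden chopping board, 204 mm (x) by 140 mm (y), fixed: the free halfway spot. Origin: at counter height under its centre; flat top 16 mm above the origin.
- brush: Bystander: round wooden pot brush with a knob, 62 mm across and 62 mm high, loose, standing on the sink tray about 105 mm along +x from the tray's origin. Origin: centre of its underside.
- bowl: Bystander: small white dipping bowl, 80 mm across and 32 mm high, loose, standing on the serving tray about 98 mm along +x from the tray's origin. Origin: centre of its underside.

How it is judged:
By the outcome, as a careful person would: the job done as asked, in the order asked, and still so for the second after the job is handed in, with the robot touching nothing.
It also fails if it takes over 120 s, if anything falls off the work surface, if the arm or the gripper's body presses on something with over 40 N, if the wrist force passes 120 N, or if a joint passes its speed limit or range.

## Robot

A 7-joint arm with a two-finger parallel gripper is mounted at the origin on the work surface. World frame = base frame: x ahead of the robot, y to its left, z up, the work surface at z = 0. Lengths are in m, angles in rad, forces in N, time in s.
With the tool pointing down it reaches from about 0.4 to 0.85 m from the base axis. Payload 4.5 kg.
Tool frame: the origin (TCP) lies where the fingers leave the gripper's body, on its centre line; the fingertips stand 64 mm ahead of it and the grasp point (between the pads) lies 45 mm ahead of it; z points along the fingers, y is the line along which they close (so a half turn about z gives the same grasp; the last joint's range is limited). The gripper opens to 88 mm and grips with 3 to 60 N. Pads are 18 mm wide; open, the fingers measure 123 mm over their backs; the gripper's body (75 mm by 187 mm) begins 45 mm behind the grasp point.
Start: joints at [-1.134, 0.689, -0.195, 1.565, 0.157, 0.902, -0.215], TCP at [0.245, 0.575, 0.303] pointing down, gripper open.
Joint ranges: [-3.01, 3.01], [-0.46, 2.08], [-1.47, 1.51], [0.13, 2.56], [-1, 4.14], [0.04, 2.09], [-2.66, 2.66]. Speed limits (rad/s): [2.57, 2.57, 3.14, 3.14, 3.14, 3.14, 3.14].

## Interface

Orientations are given as a unit quaternion [x, y, z, w].
In Python, from plant import r gives the robot as it stands.
- The arm moves only by the tool play_rows, never from a script. Its arguments are lists of equal length, an entry for each row: "translation": the shift along the tool's x, y, z in m, a list of three; "delta_rot": the turn, a rotation vector about the tool's x, y, z in degrees, a list of three; "grip": the opening, from -1 (shut) to 1 (fully open). In form: {"translation": [[x, y, z], ...], "delta_rot": [[rx, ry, rz], ...], "grip": [grip, ...]}. A call has 1 to 20 rows; each row shifts and turns the commanded pose from where the row before left it, along the tool's axes as they then stand; what a row does not reach is not made up. A row lasts 1/8 s, in which the tool goes at most 62.5 mm and 10.7 degrees, less where a joint would pass 70% of its speed; a pose out of reach is approached as far as the arm can. A call with a gripper value outside its range is refused whole. The fingers move at their own pace and stop on an object; "squeeze" is the grip in N (left out, the last holds). Time passes only in rows, so rows that do not move let the fingers close. It gives the time, the measured TCP pose, the force, the opening and the grip force at its end, in the units of the state.
- r.get_state(): the state, without advancing time (a new reading comes with each control period).
- r.snapshot(name): name is "scene" or "top" or "wrist"; returns the picture (400x640x3 uint8, blue, green, red); there is no depth.
- r.get_calibration(name): a dict with "intrinsics" (3x3 intrinsics, pixels), "k1" (the pictures are not rectified: a ray, as slopes to the right and down, at radius r is drawn at 1 + k1 r^2 times it, then the intrinsics apply), "eye" and "rotation" of the camera in the world. Camera axes: x right, y up, looking along -z (the intrinsics and any distortion apply to the point x, -y, -z); pixel columns grow to the right and rows downward; lengths in m; the calibration is good to about 2 mm. A picture is of the moment at which its call begins: read the wrist's pose just before it. get_calibration takes no time and is no camera call; for the wrist camera it gives the pose at the moment of the call.
- r.finish_job(): hands the job in; it is judged then, once.
Trained networks look in the newest picture that a camera, given by its name, has taken for a name from the list of things; names that differ only in an ending like _2 or _b are one class to them, and where a whole thing is asked for, a point or a joint stands for the part that bears it (a point fixed in the world has none). Each returns a list of dicts, best first, with "confidence" (0 to 1); they miss things now and then, are a little off and sometimes report something else, mostly with a low value. They report only what shows in the picture. A call takes as long as a camera call.
- r.look_for(camera, target): "point" ([x, y, z] in m, in world coordinates, good to about 4 mm: the middle of the surface that is visible of it).
- r.silhouettes(camera, target): "pixels" (400x640 bool, what is visible of it).
The state is a dict: "clock": time; "q": joint angles; "qd": joint speeds; "joint_torque": joint torques, N m; "tool_pos": TCP position; "eef_rot": TCP orientation; "contact_force": force on the tool from outside, world axes, zero at the start; "moment": the same for the moment, N m; "opening": opening from 0.0 (shut) to 1.0 (fully open); "finger_force": force on a finger pad.
Only numpy, scipy, OpenCV 4.12 (cv2) and the standard library are available. Lean on these libraries where they do the work, as an engineer would, in place of code of your own. Each camera call takes 0.05 s, during which the arm holds its last target. There are 200 camera calls.

## Working session

There is one attempt and no reset: what is moved stays moved. The work goes in short steps, Python scripts to look and compute and a tool call to move; the robot and the scene stay as the last step left them, time stands still between calls to the robot, and variables do not carry over. Pictures are saved under pics/ and viewed, at most 14 in all, crops included, and the job is handed in when it is done.

Besides the shell and the picture viewer there is one more tool, called after ">>>" as name(argument=value, ...) on one line, values as JSON. play_rows: Moves the arm, as the interface text tells. Its arguments: {"type":"object","properties":{"translation":{"type":"array","items":{"type":"array","items":{"type":"number"}}},"delta_rot":{"type":"array","items":{"type":"array","items":{"type":"number"}}},"grip":{"type":"array","items":{"type":"number"}},"squeeze":{"type":"number"}},"required":["translation","delta_rot","grip"]}

```bash
mkdir -p pics; ls; cat > h.py <<'E'
import numpy as np, cv2
from plant import r
from scipy.spatial.transform import Rotation as R
def rot(c):
    M=np.array(c["rotation"],float)
    return M if M.shape==(3,3) else R.from_quat(M).as_matrix()
def ray(c,u,v):
    K=np.array(c["intrinsics"]); d=np.array([(u-K[0,2])/K[0,0],(v-K[1,2])/K[1,1]]); s=d.copy()
    for _ in range(20): s=d/(1+c["k1"]*(s@s))
    return rot(c)@np.array([s[0],-s[1],-1.])
def onz(c,u,v,z):
    d=ray(c,u,v); e=np.array(c["eye"]); return e+d*(z-e[2])/d[2]
def proj(c,p):
    K=np.array(c["intrinsics"]); q=rot(c).T@(np.array(p)-np.array(c["eye"])); s=np.array([q[0],-q[1]])/-q[2]
    s=s*(1+c["k1"]*(s@s)); return np.array([K[0,0]*s[0]+K[0,2],K[1,1]*s[1]+K[1,2]])
E
python3 - <<'E'
from h import *
np.set_printoptions(precision=4,suppress=True)
print(r.get_state())
for n in ["scene","top"]:
    cv2.imwrite(f"pics/{n}0.png",r.snapshot(n)); print(n,r.get_calibration(n))
    for t in ["soap","sauce","cup","sink_tray","serving_tray","scale","board","brush","bowl"]:
        print(n,t,[(np.round(d["point"],4),round(d["confidence"],2)) for d in r.look_for(n,t)[:2]])
E
```

```text
pics
{'clock': 0.0, 'q': array([-1.1342,  0.69  , -0.1945,  1.5663,  0.1573,  0.9025, -0.2151]), 'qd': array([ 0.001 ,  0.0007,  0.0001,  0.0012,  0.0018,  0.0025, -0.001 ]), 'joint_torque': array([  0.    , -52.7565,  -1.2662, -15.3425,  -0.0525,   0.0068,
         0.0002]), 'tool_pos': array([0.2448, 0.5745, 0.3019]), 'eef_rot': array([ 0.2   ,  0.9798, -0.0009, -0.0001]), 'contact_force': array([0.183 , 0.2447, 0.2169]), 'moment': array([-0.0082, -0.0002,  0.0168]), 'finger_force': 0.0, 'opening': 1.0009466006024972}
scene {'intrinsics': array([[403.1312,   0.    , 316.4592],
       [  0.    , 403.1312, 197.9946],
       [  0.    ,   0.    ,   1.    ]]), 'k1': -0.07482266441420274, 'eye': array([ 1.1059, -0.6916,  0.5703]), 'rotation': array([0.4718, 0.1614, 0.2642, 0.8256])}
scene soap [(array([ 0.4722, -0.372 ,  0.0808]), 0.75)]
scene sauce [(array([ 0.5905, -0.1491,  0.0995]), 0.88)]
scene cup [(array([0.4652, 0.3159, 0.0606]), 0.83)]
scene sink_tray [(array([0.5032, 0.2899, 0.0054]), 0.9), (array([ 0.4716, -0.37  ,  0.0849]), 0.48)]
scene serving_tray [(array([ 0.5527, -0.3754
[... 421 characters left out ...]
.3586, 0.0099, 1.0344]), 'rotation': array([-0.064 ,  0.07  ,  0.7077, -0.7001])}
top soap [(array([ 0.4568, -0.3446,  0.1021]), 0.78)]
top sauce [(array([ 0.5655, -0.12  ,  0.122 ]), 0.61), (array([0.4537, 0.3527, 0.0622]), 0.53)]
top cup [(array([0.4504, 0.3502, 0.0597]), 0.72)]
top sink_tray [(array([0.5029, 0.304 , 0.0052]), 0.64)]
top serving_tray [(array([ 0.5073, -0.3333,  0.0108]), 0.57), (array([ 0.5317, -0.1233,  0.0167]), 0.15)]
top scale [(array([ 0.5378, -0.1234,  0.0162]), 0.85)]
top board [(array([0.5457, 0.1274, 0.0216]), 0.96), (array([ 0.5094, -0.3354,  0.0111]), 0.58)]
top brush [(array([0.5494, 0.3119, 0.0322]), 0.97)]
top bowl [(array([ 0.5616, -0.3352,  0.0268]), 0.64)]
```

View pictures.

View pics/top0.png

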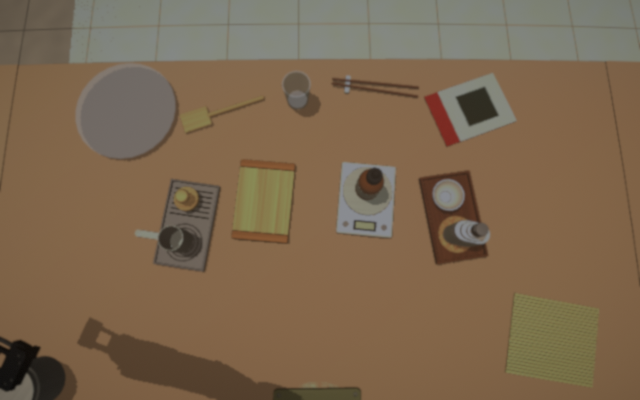

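View pics/scene0.png

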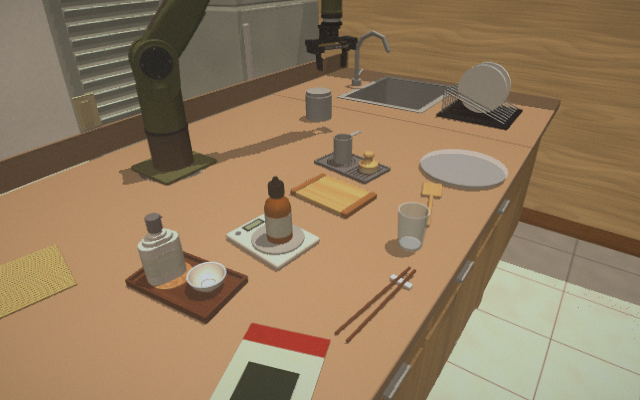

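```bash
cat >> h.py <<'E'
def sil(n,t):
    L=r.silhouettes(n,t); return L[0]["pixels"].astype(np.uint8) if L else None
def rect(c,m,z):
    k=cv2.findContours(m,cv2.RETR_EXTERNAL,cv2.CHAIN_APPROX_NONE)[0]; k=max(k,key=cv2.contourArea)[:,0]
    P=np.array([onz(c,u,v,z)[:2] for u,v in k]).astype(np.float32)*1000
    return cv2.minAreaRect(P), len(P)
E
python3 - <<'E'
from h import *
np.set_printoptions(precision=4,suppress=True)
c=r.get_calibration("top"); r.snapshot("top"); im=cv2.imread("pics/top0.png")
for t,z in [("sink_tray",.012),("serving_tray",.018),("scale",.02),("board",.016),("cup",.091),("soap",.15),("sauce",.15),("brush",.05),("bowl",.035)]:
    m=sil("top",t)
    if m is None: print(t,None); continue
    k=max(cv2.findContours(m,0,1)[0],key=cv2.contourArea)
    cv2.drawContours(im,[k],-1,(0,255,0) if t not in("cup","soap","sauce") else (0,0,255),1)
    print(t,m.sum(),[np.round(x,1) for x in rect(c,m,z)[0]])
cv2.imwrite("pics/top1.png",cv2.resize(im[140:280,120:500],None,fx=2.1,fy=2.1,interpolation=cv2.INTER_CUBIC))
w=r.get_calibration("wrist");print(w, rot(w)@[0,0,-1.], r.get_state()["tool_pos"])
E
```

```text
sink_tray 3178 [array([493.4, 319.8]), array([132.6, 219.2]), np.float64(80.7)]
serving_tray 2969 [array([ 506.2, -344.8]), array([224.7, 136.6]), np.float64(7.5)]
scale 3412 [array([ 551.1, -129.3]), array([142. , 187.3]), np.float64(84.4)]
board 4361 [array([551.5, 128.4]), array([139.8, 204.4]), np.float64(84.2)]
cup 1045 [array([454.1, 346.8]), array([139.4,  61.4]), np.float64(73.9)]
soap 997 [array([ 449.2, -324.7]), array([99.9, 56.5]), np.float64(89.1)]
sauce 706 [array([ 560.6, -119.7]), array([55.8, 77.2]), np.float64(61.8)]
brush 487 [array([550.9, 312.7]), array([59.8, 56.9]), np.float64(89.5)]
bowl 825 [array([ 558.4, -331.5]), array([81.4, 79.9]), np.float64(59.8)]
{'intrinsics': array([[310.3204,   0.    , 323.2524],
       [  0.    , 310.3204, 198.9705],
       [  0.    ,   0.    ,   1.    ]]), 'k1': -0.023404523924791, 'eye': array([0.1808, 0.6021, 0.3836]), 'rotation': array([-0.1126, -0.0755,  0.546 ,  0.8268])} [ 0.2478 -0.1038 -0.9632] [0.245  0.575  0.3027]
```

View pics/top1.png

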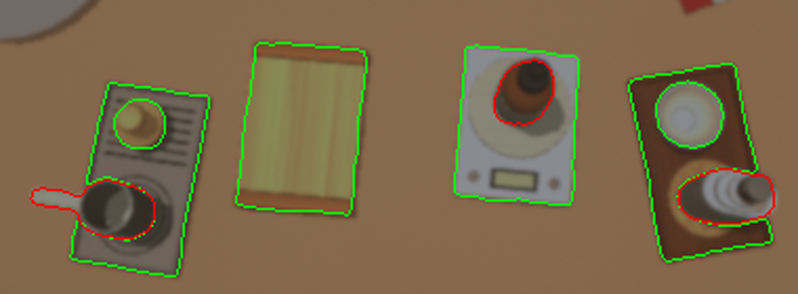

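>>> play_rows(translation=[[-0.0284,-0.0144,0],[-0.0284,-0.0144,0],[-0.0284,-0.0144,0],[-0.0284,-0.0144,0],[-0.0284,-0.0144,0],[-0.0284,-0.0144,0],[-0.0284,-0.0144,0],[-0.0284,-0.0144,0],[-0.0284,-0.0144,0],[-0.0284,-0.0144,0],[0,0,0],[0,0,0],[0,0,0],[0,0,0],[0,0,0],[0,0,0],[0,0,0],[0,0,0],[0,0,0],[0,0,0]], delta_rot=[[0,0,0],[0,0,0],[0,0,0],[0,0,0],[0,0,0],[0,0,0],[0,0,0],[0,0,0],[0,0,0],[0,0,0],[0,0,9.2],[0,0,9.2],[0,0,9.2],[0,0,9.2],[0,0,9.2],[0,0,9.2],[0,0,9.2],[0,0,9.2],[0,0,9.2],[0,0,0]], grip=[1,1,1,1,1,1,1,1,1,1,1,1,1,1,1,1,1,1,1,1], squeeze=20)

```text
clock: 4.0
tool_pos: [0.4497, 0.3314, 0.3027]
eef_rot: [0.797, 0.603, 0.0, 0.0]
contact_force: [0.6, 0.2, 0.5]
opening: 1.0
finger_force: 0.0
```

```bash
cat >> h.py <<'E'
from scipy.optimize import minimize
T=np.linspace(0,2*np.pi,40,endpoint=False)
def cyl(ra,rb,z0,z1): return np.vstack([np.c_[ra*np.cos(T),rb*np.sin(T),0*T+z] for z in (z0,z1)])
def box(x0,x1,y0,y1,z0,z1): return np.array([[x,y,z] for x in(x0,x1) for y in(y0,y1) for z in(z0,z1)])
MODEL=dict(cup=[cyl(.03,.03,0,.085),box(.03,.086,-.008,.008,.077,.08)],
 sink_tray=[box(-.064,.154,-.064,.064,0,.012)], serving_tray=[box(-.066,.156,-.066,.066,0,.018)],
 sauce=[cyl(.03,.03,0,.082),np.vstack([cyl(.03,.03,.082,.082),cyl(.017,.017,.112,.112)]),cyl(.017,.017,.112,.142),np.vstack([cyl(.01,.01,.142,.142),cyl(.003,.003,.156,.156)])],
 soap=[cyl(.042,.024,0,.092),np.vstack([cyl(.042,.024,.092,.092),cyl(.015,.015,.116,.116)]),cyl(.015,.015,.116,.148)],
 brush=[cyl(.031,.031,0,.04)], bowl=[cyl(.04,.04,.03,.032)])
def render(c,parts,x,y,a,z0,S=4):
    m=np.zeros((400*S,640*S),np.uint8); ca,sa=np.cos(a),np.sin(a)
    for P in parts:
        W=P@np.array([[ca,sa,0],[-sa,ca,0],[0,0,1]])+[x,y,z0]
        px=np.array([proj(c,p) for p in W]); h=cv2.convexHull(((px+.5)*S).astype(np.float32)).astype(np.int32)
        cv2.fillConvexPoly(m,h,1)
    return cv2.resize(m.astype(np.float32),(640,400),interpolation=cv2.INTER_AREA)
def fit(c,m,parts,x,y,a,z0,yaw=True,ignore=None):
    w=1-(ignore if ignore is not None else 0*m)
    def f(p):
        q=render(c,parts,p[0]/100,p[1]/100,p[2]/10 if yaw else a,z0); return (abs(q-m)*w).sum()/(m*w).sum()
    s=minimize(f,[x*100,y*100,a*10],method="Nelder-Mead",options=dict(initial_simplex=np.array([[x*100,y*100,a*10]]*4)+np.array([[0,0,0],[1,0,0],[0,1,0],[0,0,1.5]]),xatol=.02,fatol=1e-4,maxfev=150))
    return s.x[0]/100,s.x[1]/100,s.x[2]/10,s.fun
def delta(x,y,z,a=None):
    "tool-frame shift to world TCP (x,y,z), and turn about tool z (deg) to bring tool x to angle a"
    s=r.get_state(); M=R.from_quat(s["eef_rot"]).as_matrix(); d=M.T@(np.array([x,y,z])-s["tool_pos"])
    a0=np.degrees(np.arctan2(M[1,0],M[0,0])); print("tool",np.round(s["tool_pos"],4),"a0",round(a0,1),"tilt",np.round(M[:2,2],4),"delta",np.round(d,4),"turn",None if a is None else round((a0-a+180)%360-180,1))
E
python3 - <<'E'
from h import *
im=r.snapshot("wrist"); c=r.get_calibration("wrist")
g=[("cup",.45,.331,np.radians(73.9),.006),("sink_tray",.449,.327,np.radians(-9.3),0),("brush",.551,.312,0,.006)]
mc=sil("wrist","cup"); mb=sil("wrist","brush"); ig=None
for t,x,y,a,z in g:
    m=sil("wrist",t)
    if m is None: print(t,None); continue
    ig=np.clip(mc+(mb if mb is not None else 0),0,1) if t=="sink_tray" else None
    x,y,a,e=fit(c,m.astype(np.float32),MODEL[t],x,y,a,z,t!="brush",ig); print(t,round(x,4),round(y,4),round(np.degrees(a),1),round(e,3),m.sum())
    k=cv2.findContours((render(c,MODEL[t],x,y,a,z)>.5).astype(np.uint8),0,1)[0]; cv2.drawContours(im,k,-1,(0,0,255),1)
    if t=="sink_tray":
        P=np.array([proj(c,[x+.046*np.cos(s),y+.046*np.sin(s),.006]) for s in T]); cv2.polylines(im,[P.astype(np.int32)],True,(0,255,0),1)
cv2.imwrite("pics/w1.png",im)
E
```

```text
cup 0.4518 0.3343 81.2 0.078 3974
sink_tray 0.4488 0.33 -9.3 0.046 12594
brush 0.55 0.3235 -0.5 0.271 2259
```

View pics/w1.png

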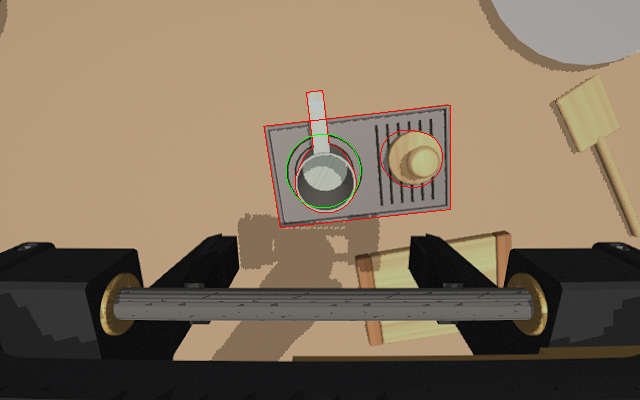

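>>> play_rows(translation=[[0,0,0],[0.0024,0.0015,0],[0,0,0.025],[0,0,0.025],[0,0,0.025],[0,0,0.025],[0,0,0.025],[0,0,0.025],[0,0,0.0117],[0,0,0.011],[0,0,0.011],[0,0,0],[0,0,0],[0,0,0],[0,0,0],[0,0,0],[0,0,0]], delta_rot=[[0,0,-7.3],[0,0,0],[0,0,0],[0,0,0],[0,0,0],[0,0,0],[0,0,0],[0,0,0],[0,0,0],[0,0,0],[0,0,0],[0,0,0],[0,0,0],[0,0,0],[0,0,0],[0,0,0],[0,0,0]], grip=[0.73,0.73,0.73,0.73,0.73,0.73,0.73,0.73,0.73,0.73,0.73,0.73,-1,-1,-1,-1,-1], squeeze=15)

```text
clock: 6.42
tool_pos: [0.452, 0.3336, 0.1195]
eef_rot: [0.758, 0.652, 0.001, 0.0]
contact_force: [-0.1, -0.5, 4.9]
opening: 0.686
finger_force: 15.0
```

>>> play_rows(translation=[[0,0,-0.01],[0,0,-0.02],[0,0,-0.025],[0,0,-0.025],[0,0,-0.02],[-0.011,0.0077,0],[-0.0208,0.0144,0],[-0.0208,0.0144,0],[-0.0208,0.0144,0],[-0.0208,0.0144,0],[-0.0208,0.0144,0],[-0.0208,0.0144,0],[-0.0208,0.0144,0],[-0.0208,0.0144,0],[-0.01,0.0067,0],[0,0,0.02],[0,0,0.02],[0,0,0.02],[0,0,0.02],[0,0,0]], delta_rot=[[0,0,0],[0,0,0],[0,0,0],[0,0,0],[0,0,0],[0,0,0],[0,0,0],[0,0,0],[0,0,0],[0,0,0],[0,0,0],[0,0,0],[0,0,0],[0,0,0],[0,0,0],[0,0,0],[0,0,0],[0,0,0],[0,0,0],[0,0,0]], grip=[-1,-1,-1,-1,-1,-1,-1,-1,-1,-1,-1,-1,-1,-1,-1,-1,-1,-1,-1,-1])

```text
clock: 8.93
tool_pos: [0.5504, 0.1286, 0.1374]
eef_rot: [0.758, 0.652, -0.002, -0.001]
contact_force: [-0.6, -1.0, -0.6]
opening: 0.685
finger_force: 15.0
```

>>> play_rows(translation=[[0,0,0.005],[0,0,0.001],[0,0,0.001],[0,0,0]], delta_rot=[[0,0,0],[0,0,0],[0,0,0],[0,0,0]], grip=[-1,-1,-1,-1])

```text
clock: 9.43
tool_pos: [0.552, 0.1288, 0.1323]
eef_rot: [0.758, 0.652, 0.0, 0.0]
contact_force: [0.8, 0.4, -1.1]
opening: 0.686
finger_force: 15.0
```

>>> play_rows(translation=[[0,0,0.002],[0,0,0.001],[0,0,0]], delta_rot=[[0,0,0],[0,0,0],[0,0,0]], grip=[-1,-1,-1])

```text
clock: 9.8
tool_pos: [0.5519, 0.1287, 0.1295]
eef_rot: [0.758, 0.652, 0.0, 0.0]
contact_force: [-1.5, -0.3, 4.6]
opening: 0.685
finger_force: 15.0
```

>>> play_rows(translation=[[0,0,0],[0,0,0],[0,0,-0.02],[0,0,-0.03],[0,0,-0.04],[0,0,-0.04],[0,0,-0.04],[0,0,-0.04]], delta_rot=[[0,0,0],[0,0,0],[0,0,0],[0,0,0],[0,0,0],[0,0,0],[0,0,0],[0,0,0]], grip=[0.73,0.73,0.73,0.73,0.73,0.73,1,1])

```text
clock: 10.8
tool_pos: [0.5516, 0.1287, 0.3402]
eef_rot: [0.758, 0.652, -0.0, -0.0]
contact_force: [0.8, 0.4, -0.3]
opening: 0.996
finger_force: 0.0
```

>>> play_rows(translation=[[-0.0348,-0.0011,0],[-0.0348,-0.0011,0],[-0.0348,-0.0011,0],[-0.0348,-0.0011,0],[-0.0348,-0.0011,0],[-0.0348,-0.0011,0],[-0.0348,-0.0011,0],[-0.0348,-0.0011,0],[-0.0348,-0.0011,0],[-0.0348,-0.0011,0],[-0.0348,-0.0011,0],[-0.0348,-0.0011,0],[-0.0348,-0.0011,0],[-0.0348,-0.0011,0],[0,0,0],[0,0,0]], delta_rot=[[0,0,0],[0,0,0],[0,0,0],[0,0,0],[0,0,0],[0,0,0],[0,0,0],[0,0,0],[0,0,0],[0,0,0],[0,0,0],[0,0,0],[0,0,0],[0,0,0],[0,0,0],[0,0,0]], grip=[1,1,1,1,1,1,1,1,1,1,1,1,1,1,1,1])

```text
clock: 12.8
tool_pos: [0.4641, -0.3498, 0.3386]
eef_rot: [0.758, 0.652, 0.0, -0.001]
contact_force: [0.8, 0.1, -0.3]
opening: 1.001
finger_force: 0.0
```

```bash
cat > look.py <<'E'
import sys
from h import *
# usage: look.py out cam tray:x:y:a:z obj:x:y:a:z ...   (first tray ignores the others' pixels)
out,cam=sys.argv[1:3]; im=r.snapshot(cam); c=r.get_calibration(cam); g=[s.split(":") for s in sys.argv[3:]]
M={t:sil(cam,t) for t,*_ in g}
for t,x,y,a,z in g:
    m=M[t]; x,y,a,z=float(x),float(y),np.radians(float(a)),float(z)
    if m is None: print(t,None); continue
    ig=None
    if t in("sink_tray","serving_tray","scale"):
        ig=np.zeros_like(m)
        for u in M:
            if u!=t and M[u] is not None: ig|=M[u]
        ig=cv2.dilate(ig,np.ones((5,5)))
    x,y,a,e=fit(c,m.astype(np.float32),MODEL[t],x,y,a,z,t not in("brush","sauce","bowl"),ig); print(t,round(x,4),round(y,4),round(np.degrees(a),1),"err",round(e,3),m.sum())
    k=cv2.findContours((render(c,MODEL[t],x,y,a,z)>.5).astype(np.uint8),0,1)[0]; cv2.drawContours(im,k,-1,(0,0,255),1)
    for rad,h in ([(.046,.006)] if t=="sink_tray" else [(.046,.009)] if t=="serving_tray" else [(.062,.023)] if t=="scale" else []):
        P=np.array([proj(c,[x+rad*np.cos(s),y+rad*np.sin(s),h]) for s in T]); cv2.polylines(im,[P.astype(np.int32)],True,(0,255,0),1)
cv2.imwrite(f"pics/{out}.png",im)
E
python3 look.py w2 wrist serving_tray:.4616:-.3507:7.5:0 soap:.459:-.352:90:.009 bowl:.558:-.335:0:.009
python3 -c "from h import *;delta(.46,-.35,.3,53)"
```

```text
serving_tray 0.4619 -0.3528 8.4 err 0.035 10637
soap 0.4582 -0.3564 76.3 err 0.09 3216
bowl 0.5572 -0.3296 1.2 err 0.058 3294
tool [ 0.4645 -0.3495  0.339 ] a0 81.5 tilt [0.0001 0.0008] delta [-0.0012 -0.0044  0.039 ] turn 28.5
```

View pics/w2.png

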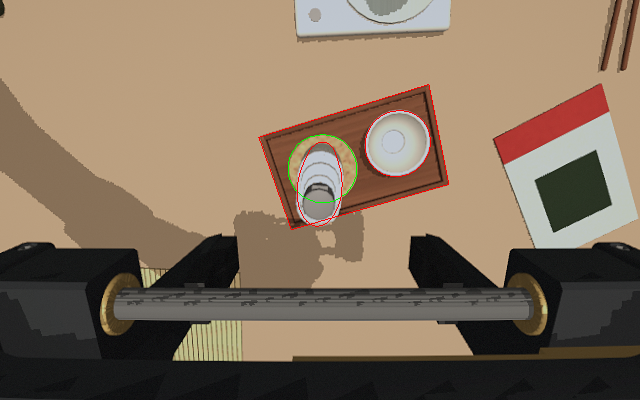

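```bash
python3 look.py s2 scene soap:.459:-.355:76:.009 sauce:.57:-.13:0:.023
python3 look.py t2 top soap:.459:-.355:76:.009 sauce:.57:-.13:0:.023
python3 - <<'E'
import cv2,numpy as np
a=cv2.imread("pics/w2.png")[130:250,260:380]; b=cv2.imread("pics/s2.png")[195:315,110:270]
cv2.imwrite("pics/z2.png",np.hstack([cv2.resize(a,None,fx=3,fy=3),cv2.resize(b,None,fx=2.6,fy=3)]))
E
```

```text
soap 0.4585 -0.3581 77.3 err 0.039 2429
sauce 0.5766 -0.127 -3.6 err 0.045 1478
soap 0.4559 -0.3577 68.9 err 0.052 998
sauce 0.5783 -0.1305 -3.0 err 0.07 696
```

View pics/z2.png

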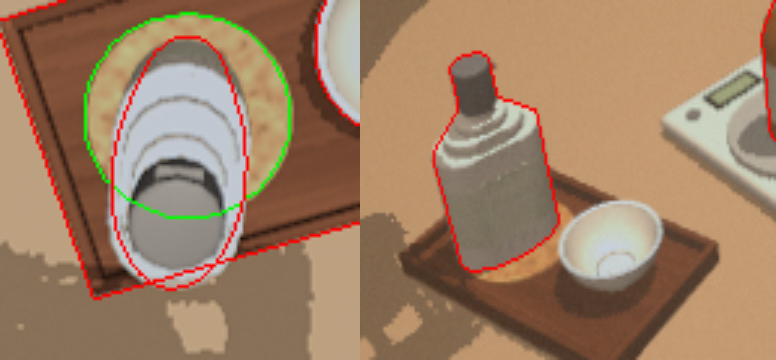

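```bash
python3 - <<'E'
from h import *
c=r.get_calibration("wrist")
print(onz(c,319,204,.157), onz(c,318.5,202,.157))
delta(.4580,-.3575,.191)
E
```

```text
[ 0.45840112 -0.35832892  0.157     ] [ 0.45824639 -0.3564466   0.157     ]
tool [ 0.4641 -0.3505  0.339 ] a0 81.4 tilt [0.0001 0.0001] delta [-0.0078 -0.005   0.148 ] turn None
```

>>> play_rows(translation=[[-0.008,-0.0048,0],[0,0,0.02],[0,0,0.025],[0,0,0.025],[0,0,0.025],[0,0,0.02],[0,0,0.015],[0,0,0.01],[0,0,0.008],[0,0,0],[0,0,0],[0,0,0],[0,0,0],[0,0,0],[0,0,0],[0,0,0],[0,0,0],[0,0,0]], delta_rot=[[0,0,0],[0,0,0],[0,0,0],[0,0,0],[0,0,0],[0,0,0],[0,0,0],[0,0,0],[0,0,0],[0,0,0],[0,0,0],[0,0,0],[0,0,0],[0,0,0],[0,0,0],[0,0,0],[0,0,0],[0,0,0]], grip=[0.36,0.36,0.36,0.36,0.36,0.36,0.36,0.36,0.36,0.36,0.36,-1,-1,-1,-1,-1,-1,-1], squeeze=30)

```text
clock: 15.55
tool_pos: [0.4582, -0.358, 0.1911]
eef_rot: [0.758, 0.652, 0.0, 0.0]
contact_force: [-0.4, -0.4, 1.3]
opening: 0.332
finger_force: 30.0
```

>>> play_rows(translation=[[0,0,-0.005],[0,0,-0.01],[0,0,-0.02],[0,0,-0.025],[0,0,-0.025],[0,0,-0.025],[0,0,-0.02],[0,0,0]], delta_rot=[[0,0,0],[0,0,0],[0,0,0],[0,0,0],[0,0,0],[0,0,0],[0,0,0],[0,0,0]], grip=[-1,-1,-1,-1,-1,-1,-1,-1])

```text
clock: 16.55
tool_pos: [0.4584, -0.3584, 0.3227]
eef_rot: [0.758, 0.652, 0.0, 0.002]
contact_force: [0.1, -0.4, -2.9]
opening: 0.33
finger_force: 30.0
```

>>> play_rows(translation=[[0.012,-0.002,0],[0.023,-0.0038,0],[0.0345,-0.0057,0],[0.0345,-0.0057,0],[0.0345,-0.0057,0],[0.0345,-0.0057,0],[0.0345,-0.0057,0],[0.0345,-0.0057,0],[0.0345,-0.0057,0],[0.0345,-0.0057,0],[0.0345,-0.0057,0],[0.0345,-0.0057,0],[0.0345,-0.0057,0],[0.0345,-0.0057,0],[0.0345,-0.0057,0],[0.0345,-0.0057,0],[0.0345,-0.0057,0],[0.0345,-0.0057,0],[0.0345,-0.0057,0],[0.0345,-0.0057,0]], delta_rot=[[0,0,0],[0,0,0],[0,0,0],[0,0,0],[0,0,0],[0,0,0],[0,0,0],[0,0,0],[0,0,0],[0,0,0],[0,0,0],[0,0,0],[0,0,0],[0,0,0],[0,0,0],[0,0,0],[0,0,0],[0,0,0],[0,0,0],[0,0,0]], grip=[-1,-1,-1,-1,-1,-1,-1,-1,-1,-1,-1,-1,-1,-1,-1,-1,-1,-1,-1,-1])

```text
clock: 19.05
tool_pos: [0.447, 0.3081, 0.3199]
eef_rot: [0.758, 0.653, -0.001, -0.0]
contact_force: [0.2, 1.4, -3.0]
opening: 0.332
finger_force: 30.0
```

>>> play_rows(translation=[[0.0214,-0.0035,0],[0,0,0],[0,0,0.02],[0,0,0.02],[0,0,0.02],[0,0,0.02],[0,0,0.02],[0,0,0],[0,0,0]], delta_rot=[[0,0,0],[0,0,0],[0,0,0],[0,0,0],[0,0,0],[0,0,0],[0,0,0],[0,0,0],[0,0,0]], grip=[-1,-1,-1,-1,-1,-1,-1,-1,-1])

```text
clock: 20.18
tool_pos: [0.4489, 0.3277, 0.2217]
eef_rot: [0.758, 0.652, 0.0, 0.0]
contact_force: [0.1, 0.1, -3.1]
opening: 0.331
finger_force: 30.0
```

```bash
python3 look.py w3 wrist sink_tray:.4488:.3285:-9.3:0 brush:.55:.312:0:.006 
python3 look.py s3 scene sink_tray:.4488:.3285:-9.3:0 brush:.55:.312:0:.006 soap:.449:.328:77:.026
python3 -c "from h import *;delta(.449,.3285,.188)
a=cv2.imread('pics/s3.png')[100:220,290:430];b=cv2.imread('pics/w3.png')
cv2.imwrite('pics/z3.png',np.hstack([cv2.resize(a,(467,400)),cv2.resize(b[60:260,220:480],(333,400))[:,:333]]))"
```

```text
sink_tray 0.4495 0.3312 -9.4 err 0.454 17913
brush 0.5498 0.3243 -3.1 err 0.294 3750
sink_tray 0.4502 0.3302 -9.9 err 0.87 733
brush 0.4036 0.3967 28.0 err 0.679 940
soap 0.4334 0.3531 63.3 err 0.084 862
tool [0.4485 0.3287 0.2214] a0 81.4 tilt [0.0006 0.0005] delta [-0.0001  0.0005  0.0334] turn None
```

View pics/z3.png

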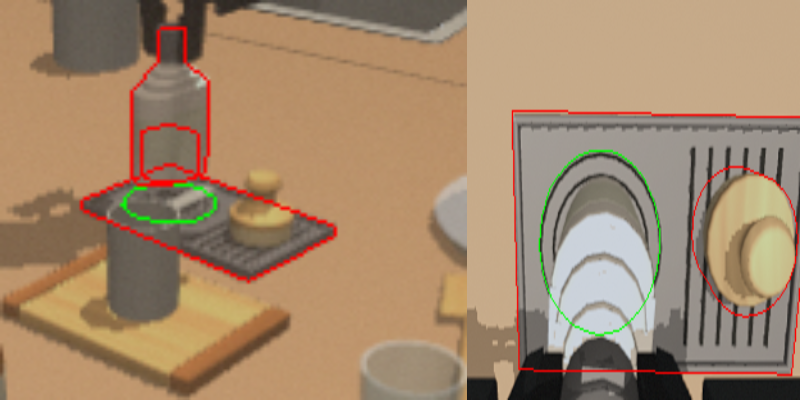

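>>> play_rows(translation=[[0.0016,0.0005,0],[0,0,0.015],[0,0,0.01],[0,0,0.004],[0,0,0.002],[0,0,0.001],[0,0,0]], delta_rot=[[0,0,0],[0,0,0],[0,0,0],[0,0,0],[0,0,0],[0,0,0],[0,0,0]], grip=[-1,-1,-1,-1,-1,-1,-1])

```text
clock: 21.4
tool_pos: [0.4492, 0.3302, 0.1892]
eef_rot: [0.758, 0.652, 0.0, -0.0]
contact_force: [0.3, -0.7, -3.4]
opening: 0.331
finger_force: 30.0
```

>>> play_rows(translation=[[0,0,0.001],[0,0,0.0005],[0,0,0]], delta_rot=[[0,0,0],[0,0,0],[0,0,0]], grip=[-1,-1,-1])

```text
clock: 21.78
tool_pos: [0.4494, 0.3302, 0.188]
eef_rot: [0.758, 0.652, 0.001, 0.0]
contact_force: [0.4, -0.2, 3.1]
opening: 0.333
finger_force: 30.0
```

>>> play_rows(translation=[[0,0,0],[0,0,0],[0,0,0],[0,0,-0.01],[0,0,-0.02],[0,0,-0.03],[0,0,-0.035],[0,0,-0.035],[0,0,-0.04]], delta_rot=[[0,0,0],[0,0,0],[0,0,0],[0,0,0],[0,0,0],[0,0,0],[0,0,0],[0,0,0],[0,0,0]], grip=[0.36,0.36,0.36,0.36,0.36,0.36,0.36,1,1])

```text
clock: 22.9
tool_pos: [0.4488, 0.3298, 0.3592]
eef_rot: [0.758, 0.652, -0.0, -0.0]
contact_force: [-0.3, 0.3, -0.2]
opening: 0.882
finger_force: 0.0
```

>>> play_rows(translation=[[-0.031,0.0139,0],[-0.031,0.0139,0],[-0.031,0.0139,0],[-0.031,0.0139,0],[-0.031,0.0139,0],[-0.031,0.0139,0],[-0.031,0.0139,0],[-0.031,0.0139,0],[-0.031,0.0139,0],[-0.031,0.0139,0],[-0.031,0.0139,0],[-0.031,0.0139,0],[-0.031,0.0139,0],[-0.031,0.0139,0],[0,0,0],[0,0,0]], delta_rot=[[0,0,0],[0,0,0],[0,0,0],[0,0,0],[0,0,0],[0,0,0],[0,0,0],[0,0,0],[0,0,0],[0,0,0],[0,0,0],[0,0,0],[0,0,0],[0,0,0],[0,0,0],[0,0,0]], grip=[1,1,1,1,1,1,1,1,1,1,1,1,1,1,1,1])

```text
clock: 24.9
tool_pos: [0.5766, -0.1271, 0.3577]
eef_rot: [0.758, 0.653, 0.0, -0.0]
contact_force: [0.5, -0.1, -0.3]
opening: 0.999
finger_force: 0.0
```

```bash
python3 look.py t4 top sink_tray:.4488:.3285:-9.3:0 soap:.449:.330:77:.006 serving_tray:.462:-.352:8:0 bowl:.557:-.33:0:.009
python3 look.py w4 wrist sauce:.577:-.129:0:.023
python3 - <<'E'
from h import *
delta(.577,-.129,.19)
a=cv2.imread('pics/t4.png')[160:290,120:250];b=cv2.imread('pics/w4.png')
cv2.imwrite('pics/z4.png',np.hstack([cv2.resize(a,(300,300)),cv2.resize(b[50:250,200:500],(450,300))]))
E
```

```text
sink_tray 0.4495 0.3289 -9.1 err 0.219 3090
soap 0.4478 0.3285 84.4 err 0.086 909
serving_tray None
bowl None
sauce 0.578 -0.1284 0.4 err 0.047 2616
tool [ 0.5768 -0.1274  0.3576] a0 81.5 tilt [-0.      0.0003] delta [-0.0016  0.0005  0.1676] turn None
```

View pics/z4.png

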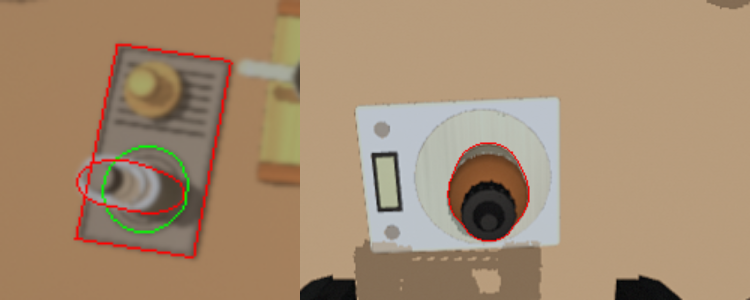

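>>> play_rows(translation=[[-0.001,0.001,0],[0,0,0.02],[0,0,0.03],[0,0,0.03],[0,0,0.025],[0,0,0.02],[0,0,0.0155],[0,0,0.01],[0,0,0.007],[0,0,0],[0,0,0],[0,0,0],[0,0,0],[0,0,0],[0,0,0],[0,0,0],[0,0,0]], delta_rot=[[0,0,0],[0,0,0],[0,0,0],[0,0,0],[0,0,0],[0,0,0],[0,0,0],[0,0,0],[0,0,0],[0,0,0],[0,0,0],[0,0,0],[0,0,0],[0,0,0],[0,0,0],[0,0,0],[0,0,0]], grip=[0.45,0.45,0.45,0.45,0.45,0.45,0.45,0.45,0.45,0.45,0.45,-1,-1,-1,-1,-1,-1], squeeze=30)

```text
clock: 27.38
tool_pos: [0.5779, -0.1292, 0.2001]
eef_rot: [0.758, 0.652, 0.0, 0.0]
contact_force: [0.9, 0.0, 1.9]
opening: 0.377
finger_force: 30.0
```

>>> play_rows(translation=[[0,0,-0.005],[0,0,-0.01],[0,0,-0.02],[0,0,-0.025],[0,0,-0.025],[0,0,-0.025],[0,0,-0.02],[0,0,0],[-0.012,-0.0041,0],[-0.0267,-0.0091,0],[-0.0267,-0.0091,0],[-0.0267,-0.0091,0],[-0.0267,-0.0091,0],[-0.0267,-0.0091,0],[-0.0267,-0.0091,0],[-0.0267,-0.0091,0],[-0.0267,-0.0091,0],[-0.0128,-0.0045,0],[0,0,0],[0,0,0]], delta_rot=[[0,0,0],[0,0,0],[0,0,0],[0,0,0],[0,0,0],[0,0,0],[0,0,0],[0,0,0],[0,0,0],[0,0,0],[0,0,0],[0,0,0],[0,0,0],[0,0,0],[0,0,0],[0,0,0],[0,0,0],[0,0,0],[0,0,0],[0,0,0]], grip=[-1,-1,-1,-1,-1,-1,-1,-1,-1,-1,-1,-1,-1,-1,-1,-1,-1,-1,-1,-1])

```text
clock: 29.88
tool_pos: [0.4623, -0.3514, 0.3297]
eef_rot: [0.757, 0.653, 0.001, -0.001]
contact_force: [1.2, 0.8, -3.2]
opening: 0.374
finger_force: 30.0
```

>>> play_rows(translation=[[0,0,0.015],[0,0,0.02],[0,0,0.02],[0,0,0.02],[0,0,0.02],[0,0,0.015],[0,0,0.008],[0,0,0],[0,0,0]], delta_rot=[[0,0,0],[0,0,0],[0,0,0],[0,0,0],[0,0,0],[0,0,0],[0,0,0],[0,0,0],[0,0,0]], grip=[-1,-1,-1,-1,-1,-1,-1,-1,-1])

```text
clock: 31.0
tool_pos: [0.462, -0.353, 0.2125]
eef_rot: [0.758, 0.652, 0.0, 0.001]
contact_force: [-0.5, 0.1, -2.6]
opening: 0.375
finger_force: 30.0
```

```bash
python3 look.py w5 wrist serving_tray:.4618:-.3525:8.4:0 bowl:.5575:-.331:0:.009
python3 look.py s5 scene sauce:.4618:-.3525:0:.035
python3 -c "from h import *;delta(.4618,-.3525,.186)
c=r.get_calibration('top');im=r.snapshot('top')
k=lambda m:m
m=sil('top','scale'); print(rect(c,m,.02)[0]); cv2.imwrite('pics/tt.png',cv2.resize(im[150:250,320:410],None,fx=4,fy=4,interpolation=cv2.INTER_CUBIC))
a=cv2.imread('pics/s5.png')[200:330,100:260];b=cv2.imread('pics/w5.png')[60:260,220:480]
cv2.imwrite('pics/z5.png',np.hstack([cv2.resize(a,(369,300)),cv2.resize(b,(390,300))]))"
```

```text
serving_tray 0.4615 -0.3531 8.2 err 0.479 19294
bowl 0.5571 -0.3302 0.8 err 0.044 7269
sauce 0.4613 -0.3534 6.0 err 0.212 1622
tool [ 0.4618 -0.353   0.2124] a0 81.4 tilt [ 0.0007 -0.0004] delta [ 0.0005 -0.      0.0264] turn None
((550.9108276367188, -129.26058959960938), (140.78857421875, 183.44451904296875), 84.0500259399414)
```

View pics/z5.png

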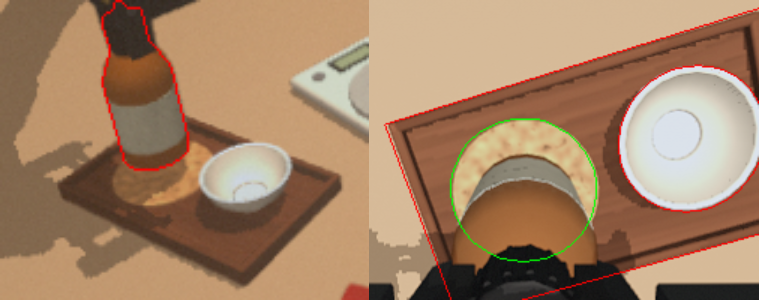

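>>> play_rows(translation=[[0,0,0.012],[0,0,0.008],[0,0,0.004],[0,0,0.0015],[0,0,0.001],[0,0,0]], delta_rot=[[0,0,0],[0,0,0],[0,0,0],[0,0,0],[0,0,0],[0,0,0]], grip=[-1,-1,-1,-1,-1,-1])

```text
clock: 32.1
tool_pos: [0.4616, -0.3527, 0.186]
eef_rot: [0.758, 0.652, 0.0, 0.0]
contact_force: [-0.7, 0.8, 3.7]
opening: 0.376
finger_force: 30.0
```

```bash
python3 - <<'E'
from h import *
im=r.snapshot("top"); c=r.get_calibration("top"); a=np.radians(-5.8)
# plate fit: maximise radial gradient magnitude on circle, z=.023
g=cv2.GaussianBlur(cv2.cvtColor(im,cv2.COLOR_BGR2LAB).astype(np.float32),(0,0),1)
G=sum(cv2.Sobel(g[...,i],5,1,0)**2+cv2.Sobel(g[...,i],5,0,1)**2 for i in range(3))**.5
best=[]
for x in np.arange(.545,.592,.001):
  for y in np.arange(-.142,-.118,.001):
    P=np.array([proj(c,[x+.062*np.cos(t),y+.062*np.sin(t),.023]) for t in T]).astype(np.float32)
    best.append((cv2.remap(G,P[None,:,0],P[None,:,1],1).mean(),x,y))
best.sort(reverse=True); print([tuple(np.round(b,4)) for b in best[:6]])
print(r.get_state()["tool_pos"],r.get_state()["contact_force"])
E
```

```text
[(np.float64(31.0266), np.float64(0.559), np.float64(-0.12)), (np.float64(30.9154), np.float64(0.559), np.float64(-0.121)), (np.float64(30.8638), np.float64(0.579), np.float64(-0.139)), (np.float64(30.8469), np.float64(0.58), np.float64(-0.14)), (np.float64(30.8441), np.float64(0.581), np.float64(-0.14)), (np.float64(30.7892), np.float64(0.581), np.float64(-0.141))]
[ 0.46155096 -0.3527494   0.18605045] [-0.36114377  1.97723527  4.53638638]
```

>>> play_rows(translation=[[0,0,0],[0,0,0],[0,0,0],[0,0,-0.01],[0,0,-0.02],[0,0,-0.03],[0,0,-0.035],[0,0,-0.035],[0,0,-0.04]], delta_rot=[[0,0,0],[0,0,0],[0,0,0],[0,0,0],[0,0,0],[0,0,0],[0,0,0],[0,0,0],[0,0,0]], grip=[0.45,0.45,0.45,0.45,0.45,0.45,0.45,1,1])

```text
clock: 33.28
tool_pos: [0.4613, -0.3526, 0.3571]
eef_rot: [0.758, 0.652, 0.0, -0.0]
contact_force: [1.5, 0.1, 0.1]
opening: 0.927
finger_force: 0.0
```

>>> play_rows(translation=[[0.0262,0.0082,0],[0.0262,0.0082,0],[0.0262,0.0082,0],[0.0262,0.0082,0],[0.0262,0.0082,0],[0.0262,0.0082,0],[0.0262,0.0082,0],[0.0262,0.0082,0],[0.0262,0.0082,0],[0,0,0],[0,0,0],[0,0,0]], delta_rot=[[0,0,0],[0,0,0],[0,0,0],[0,0,0],[0,0,0],[0,0,0],[0,0,0],[0,0,0],[0,0,0],[0,0,0],[0,0,0],[0,0,0]], grip=[1,1,1,1,1,1,1,1,1,1,1,1])

```text
clock: 34.78
tool_pos: [0.5691, -0.1324, 0.3557]
eef_rot: [0.759, 0.651, -0.0, 0.0]
contact_force: [0.9, -0.3, 0.4]
opening: 1.0
finger_force: 0.0
```

```bash
python3 - <<'E'
from h import *
im=r.snapshot("wrist"); c=r.get_calibration("wrist")
g=cv2.GaussianBlur(cv2.cvtColor(im,cv2.COLOR_BGR2LAB).astype(np.float32),(0,0),1)
G=np.minimum(sum(cv2.Sobel(g[...,i],5,1,0)**2+cv2.Sobel(g[...,i],5,0,1)**2 for i in range(3))**.5,60)
best=[]
for x in np.arange(.55,.59,.001):
  for y in np.arange(-.146,-.115,.001):
    P=np.array([proj(c,[x+.062*np.cos(t),y+.062*np.sin(t),.023]) for t in T]).astype(np.float32)
    best.append((cv2.remap(G,P[None,:,0],P[None,:,1],1).mean(),x,y))
best.sort(reverse=True); print([tuple(map(float,np.round(b,4))) for b in best[:6]])
_,x,y=best[0]; m=sil("wrist","scale"); print([np.round(v,1) for v in rect(c,m,.02)[0]])
P=np.array([proj(c,[x+.062*np.cos(t),y+.062*np.sin(t),.023]) for t in T]); cv2.polylines(im,[P.round().astype(np.int32)],True,(0,0,255),1)
r.snapshot("top"); t=cv2.resize(r.snapshot("top")[140:290,140:500],None,fx=1.1,fy=1.1)
cv2.imwrite("pics/z6.png",np.hstack([cv2.resize(im[50:250,200:500],(450,300)),cv2.resize(t,(340,300))])); delta(.552,.1287,.35)
E
python3 look.py t6 top cup:.552:.129:81:.016 sauce:.4618:-.3525:0:.009 soap:.449:.33:80:.006
```

```text
[(37.4084, 0.573, -0.13), (35.7, 0.573, -0.129), (35.3009, 0.572, -0.13), (34.586, 0.573, -0.131), (33.6112, 0.572, -0.131), (33.5284, 0.574, -0.13)]
[array([ 553.6, -126.9]), array([135.7, 181.5]), np.float64(84.0)]
tool [ 0.5695 -0.1314  0.3556] a0 81.4 tilt [-0.     -0.0001] delta [ 0.2545 -0.0564  0.0055] turn None
cup 0.5512 0.1286 80.8 err 0.073 810
sauce 0.4894 0.1569 -142.0 err 0.815 3653
soap 0.4488 0.328 75.1 err 0.08 867
```

View pics/z6.png

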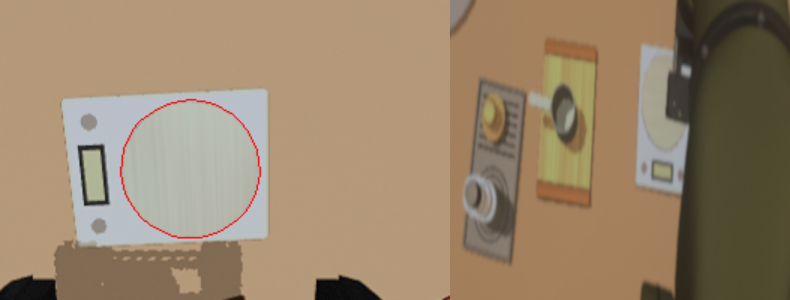

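>>> play_rows(translation=[[0.0255,-0.0057,0],[0.0255,-0.0057,0],[0.0255,-0.0057,0],[0.0255,-0.0057,0],[0.0255,-0.0057,0],[0.0255,-0.0057,0],[0.0255,-0.0057,0],[0.0255,-0.0057,0],[0.0255,-0.0057,0],[0.0255,-0.0057,0],[0,0,0],[0,0,0.03],[0,0,0.035],[0,0,0.035],[0,0,0.03],[0,0,0],[0,0,0]], delta_rot=[[0,0,0],[0,0,0],[0,0,0],[0,0,0],[0,0,0],[0,0,0],[0,0,0],[0,0,0],[0,0,0],[0,0,0],[0,0,0],[0,0,0],[0,0,0],[0,0,0],[0,0,0],[0,0,0],[0,0,0]], grip=[0.9,0.9,0.9,0.9,0.9,0.9,0.9,0.9,0.9,0.9,0.9,0.9,0.9,0.9,0.9,0.9,0.9])

```text
clock: 37.3
tool_pos: [0.5523, 0.1291, 0.2266]
eef_rot: [0.758, 0.652, 0.001, 0.001]
contact_force: [0.5, -0.3, 0.7]
opening: 0.947
finger_force: 0.0
```

```bash
python3 look.py w7 wrist cup:.552:.129:81:.016; python3 -c "
from h import *
delta(.552,.1287,.1295)"
```

```text
cup None
tool [0.5523 0.1297 0.227 ] a0 81.4 tilt [0.0027 0.0006] delta [-0.0011 -0.0004  0.0975] turn None
```

>>> play_rows(translation=[[-0.001,0,0.02],[0,0,0.025],[0,0,0.02],[0,0,0.015],[0,0,0.01],[0,0,0.0065],[0,0,0],[0,0,0],[0,0,0],[0,0,0],[0,0,0],[0,0,0],[0,0,0]], delta_rot=[[0,0,0],[0,0,0],[0,0,0],[0,0,0],[0,0,0],[0,0,0],[0,0,0],[0,0,0],[0,0,0],[0,0,0],[0,0,0],[0,0,0],[0,0,0]], grip=[0.9,0.9,0.9,0.9,0.9,0.9,0.9,0.9,-1,-1,-1,-1,-1], squeeze=15)

```text
clock: 39.02
tool_pos: [0.5515, 0.129, 0.1292]
eef_rot: [0.758, 0.652, 0.0, 0.0]
contact_force: [-0.2, 0.8, 2.6]
opening: 0.684
finger_force: 15.0
```

>>> play_rows(translation=[[0,0,-0.01],[0,0,-0.02],[0,0,-0.025],[0,0,-0.025],[0,0,-0.02],[-0.0134,0.0031,0],[-0.0255,0.006,0],[-0.0255,0.006,0],[-0.0255,0.006,0],[-0.0255,0.006,0],[-0.0255,0.006,0],[-0.0255,0.006,0],[-0.0255,0.006,0],[-0.0255,0.006,0],[-0.0255,0.006,0],[-0.0105,0.003,0],[0,0,0],[0,0,0]], delta_rot=[[0,0,0],[0,0,0],[0,0,0],[0,0,0],[0,0,0],[0,0,0],[0,0,0],[0,0,0],[0,0,0],[0,0,0],[0,0,0],[0,0,0],[0,0,0],[0,0,0],[0,0,0],[0,0,0],[0,0,0],[0,0,0]], grip=[-1,-1,-1,-1,-1,-1,-1,-1,-1,-1,-1,-1,-1,-1,-1,-1,-1,-1])

```text
clock: 41.28
tool_pos: [0.5728, -0.1291, 0.2287]
eef_rot: [0.757, 0.653, 0.0, -0.001]
contact_force: [0.5, 0.0, -0.4]
opening: 0.69
finger_force: 15.0
```

>>> play_rows(translation=[[0,0,0.015],[0,0,0.02],[0,0,0.02],[0,0,0.015],[0,0,0.01],[0,0,0.005],[0,0,0],[0,0,0]], delta_rot=[[0,0,0],[0,0,0],[0,0,0],[0,0,0],[0,0,0],[0,0,0],[0,0,0],[0,0,0]], grip=[-1,-1,-1,-1,-1,-1,-1,-1])

```text
clock: 42.28
tool_pos: [0.5733, -0.1306, 0.1445]
eef_rot: [0.758, 0.652, 0.0, 0.0]
contact_force: [0.4, 0.3, -1.3]
opening: 0.69
finger_force: 15.0
```

```bash
python3 look.py s8 scene cup:.573:-.130:81:.030; python3 -c "
from h import *
delta(.573,-.1305,.1362)"
```

```text
cup 0.5671 -0.1255 92.8 err 0.442 851
tool [ 0.5733 -0.1306  0.1446] a0 81.4 tilt [ 0.0011 -0.0001] delta [ 0.     -0.0003  0.0084] turn None
```

>>> play_rows(translation=[[0,0,0.004],[0,0,0.002],[0,0,0.0015],[0,0,0.001],[0,0,0]], delta_rot=[[0,0,0],[0,0,0],[0,0,0],[0,0,0],[0,0,0]], grip=[-1,-1,-1,-1,-1])

```text
clock: 43.0
tool_pos: [0.5728, -0.1306, 0.1362]
eef_rot: [0.758, 0.652, 0.0, -0.0]
contact_force: [-1.4, 0.5, 5.2]
opening: 0.689
finger_force: 15.0
```

>>> play_rows(translation=[[0,0,0],[0,0,0],[0,0,0],[0,0,-0.01],[0,0,-0.02],[0,0,-0.04],[0,0,-0.05],[0,0,-0.05],[0,0,-0.05]], delta_rot=[[0,0,0],[0,0,0],[0,0,0],[0,0,0],[0,0,0],[0,0,0],[0,0,0],[0,0,0],[0,0,0]], grip=[0.73,0.73,0.73,0.73,0.73,0.73,0.73,0.73,0.73])

```text
clock: 44.12
tool_pos: [0.5726, -0.1305, 0.3579]
eef_rot: [0.758, 0.652, 0.0, 0.0]
contact_force: [0.8, 0.1, -0.8]
opening: 0.866
finger_force: 0.0
```

>>> play_rows(translation=[[0.0266,-0.01,0],[0.0266,-0.01,0],[0.0266,-0.01,0],[0.0266,-0.01,0],[0.0266,-0.01,0],[0.0266,-0.01,0],[0.0266,-0.01,0],[0.0266,-0.01,0],[0.0266,-0.01,0],[0,0,0],[0,0,0]], delta_rot=[[0,0,0],[0,0,0],[0,0,0],[0,0,0],[0,0,0],[0,0,0],[0,0,0],[0,0,0],[0,0,0],[0,0,0],[0,0,0]], grip=[1,1,1,1,1,1,1,1,1,1,1])

```text
clock: 45.5
tool_pos: [0.5198, 0.1184, 0.3559]
eef_rot: [0.758, 0.652, -0.0, 0.001]
contact_force: [0.1, 0.2, 0.0]
opening: 1.0
finger_force: 0.0
```

```bash
for c in scene top; do echo $c; python3 look.py f_$c $c cup:.573:-.130:81:.023 sauce:.4618:-.3525:0:.009 soap:.449:.33:77:.006 bowl:.557:-.331:0:.009; done
python3 -c "
import cv2,numpy as np
a=cv2.imread('pics/f_scene.png')[90:340,90:430];b=cv2.imread('pics/f_top.png')[120:310,120:500]
cv2.imwrite('pics/z9.png',np.vstack([cv2.resize(a,(400,294)),cv2.resize(b,(400,200))]).repeat(1,0))"
```

```text
scene
cup 0.5711 -0.1271 83.7 err 0.058 1274
sauce 0.4587 -0.3515 3.6 err 0.041 1847
soap 0.4517 0.3271 71.6 err 0.041 868
bowl 0.5598 -0.3306 0.5 err 0.114 967
top
cup 0.5739 -0.132 83.4 err 0.142 773
sauce 0.4598 -0.3529 3.4 err 0.054 854
soap None
bowl 0.5566 -0.3291 -3.4 err 0.101 736
```

View pics/z9.png

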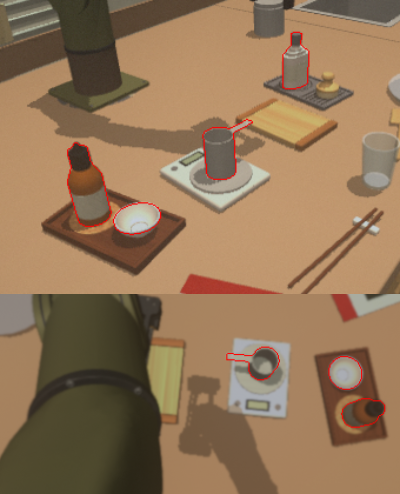

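All three stand upright on their marks, each within about 3 mm of centre, and the brush and bowl are where they were.

```bash
python3 -c "
from plant import r
print(r.finish_job())"
```

```text
the job is handed in; nothing more can be done
None
```

The job is handed in: the soap is in the sink tray, the sauce on the serving tray and the rice measure on the scale, all upright and measured within about 3 mm of their marks' centres; the brush and bowl were not touched.

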